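Prop open the weighted lemon press and load it

ROBOT

A 7-joint arm with a two-finger parallel gripper is mounted at the origin on a cart in front of the work surface, level with it; the furniture and walls round the work are solid. World frame = base frame: x ahead of the robot, y to its left, z up, the work surface at z = 0. Lengths are in mm, angles in rad, forces in N, time in s.
With the tool pointing down it reaches from about 425 to 1025 mm from the base axis. Payload 9.4 kg.
Tool frame: the origin (TCP) lies at the very end of the fingers, on their centre line; the grasp point (between the pads) lies 19 mm behind it; z points along the fingers, y is the line along which they close (so a half turn about z gives the same grasp; the last joint's range is limited). The gripper opens to 93 mm and grips with 3 to 60 N. Pads are 15 mm wide; open, the fingers measure 128 mm over their backs; the gripper's body (75 mm by 188 mm) begins 65 mm behind the grasp point.
Start: joints at [1.1, 0.599, -0.003, 1.599, 0.002, 0.943, -0.08], TCP at [278.173, -669.51, 218.618] pointing down, gripper open.
Joint ranges: [-2.57, 2.57], [-0.35, 1.97], [-1.29, 1.29], [0.11, 2.56], [-1.05, 4.19], [0.11, 1.86], [-2.63, 2.63]. Speed limits (rad/s): [2.22, 2.22, 3.01, 3.01, 3.14, 3.14, 3.14].

INTERFACE

Orientations are given as a 3x3 rotation matrix whose columns are the frame's x, y, z axes.
In Python, from workcell import robot, optics, ticket gives the robot as it stands. The module is installed in compiled form; this text tells all that it offers.
- The arm moves only by the shell command python3 -m inch 'ROWS' [FORCE]. ROWS is JSON, a list that holds one entry, the list of rows, each a list of 5 numbers: the opening, from 0 (shut) to 1 (fully open), then the shift along the tool's x, y, z normalised to -1 to 1, where 1 is 100 cm, then the turn about the tool's z normalised to -1 to 1, where 1 is 90 degrees. A call has exactly 10 rows; each row is the pose to reach, as a shift and turn from the pose commanded when the call began, along the tool's axes at that moment; what a row does not reach only later rows make up. A row lasts 1/12 s, in which the tool goes at most 41.7 mm and 7.16 degrees, less where a joint would pass 70% of its speed; a pose out of reach is approached as far as the arm can. A call with a number of a shift or a turn outside -1 to 1 is refused whole. A call with a gripper value outside its range is refused whole. The fingers move at their own pace and stop on an object; FORCE is the grip in N (left out, the last holds). Time passes only in rows, so rows that repeat a pose let the fingers close, or fill a call up. It gives the time, the measured TCP pose, the force, the opening and the grip force at its end, in the units of the state.
- robot.observe(): the state, without advancing time (a new reading comes with each control period).
- optics.capture(name): name is "side" or "top"; returns (picture, depth): 400x640x3 uint8, red, green, blue; 400x640 float32, mm along the optical axis (not along the pixel's ray), 0 where there is no reading.
- optics.camera_model(name): a dict with "mtx" (3x3 intrinsics, pixels), "xyz" and "attitude" of the camera in the world. Camera axes: x right, y down, z forward; pixel columns grow to the right and rows downward; lengths in mm; the calibration is good to about 2 mm. A picture is of the moment at which its call begins. camera_model takes no time and is no camera call.
- ticket.sign_off(): hands the job in; it is judged then, once.
The state is a dict: "time": time; "joint_positions": joint angles; "qvel": joint speeds; "joint_torque": joint torques, N m; "ee_pos": TCP position; "tool_rot": TCP orientation; "wrist_force": force on the tool from outside, world axes, zero at the start; "torque": the same for the moment, N m; "gripper_width": finger opening in mm; "finger_force": force on a finger pad.
Only numpy, scipy, OpenCV 4.12 (cv2) and the standard library are available. Lean on these libraries where they do the work, as an engineer would, in place of code of your own. Each camera call takes 0.05 s, during which the arm holds its last target. There are 200 camera calls.

TASK

Lift the lemon press's arm by its red grip, over its balance point, and ease it back until it rests open by itself on its stop, whose setting you have to feel for: never let the arm drop either way and never force it. Let go of it, then lay the lemon gently in the press's steel cup and leave it there, with the arm still open and the other things where they stand.

Things in the scene. Friction and masses are not known exactly. Their poses are not given: they have to be found in the camera images.
- press: the fixed grey lemon press: base 260 x 110 mm, 14 mm thick. Origin under the centre of the base, z up. Its closed arm points along its own -x; the red grip sticks out sideways along its own +y; the hinge axis is parallel to its y. Two 8 mm grey cheek plates, 132 mm high, outer faces 40 mm either side of the arm's middle plane, carry the hinge
- press_arm (a joint): angle of the aluminium arm: 0 = down (level, pointing along the press's -x; its start), pi/2 = upright, more = leaning back. It balances somewhere from 0.4 to 1.1: below that it falls shut, above it falls open until its stop bolt lands on the stop post, at 1.6 to 2.2, different each time, and goes no further. Moving faster than 1.25 rad/s either way counts as dropped
- grip (a point): middle of the red grip at the end of the arm: a sleeve 18 mm across, 56 mm long, parallel to the press's y, that turns freely on its rod, so it can stay pinched while the arm swings. 190 mm from the hinge axis and 46 mm to the +y side of the arm's middle plane; the 24 mm wide arm lies beyond its inner end. 110 mm above the worktop when the arm is down
- hinge (a point): point on the hinge axis, 110 mm above the worktop, level along the press's y with the middle of the grip: the grip circles it at 190 mm in the vertical plane of the press's x and z
- weight (a point): centre of the dark steel counterweight, a drum 60 mm across at the hinge that turns with the arm. A brass stop bolt with a black ball tip, 47 mm from drum centre to tip, stands out of it at an angle that differs each time. The drum's mass varies: lifting takes under 5 N at the grip; past balance the arm pulls the grip on backwards with up to 4 N, and this pull vanishes when the stop takes the load
- stop_post: upright steel post, its cap 28 mm across, on the rear of the press's base, on which the stop bolt lands; origin at the centre of its top, 71 mm above the worktop, 69 mm from the hinge axis towards the press's +x. It rests loaded with 3 to 8 N; more than 30 N there (some 9 N pushed at the grip, or a slam) counts as forced
- cup (a point): centre of the inner floor of the round steel cup, 20 mm above the worktop; the cup flares to 104 mm outside and about 96 mm inside at its rim, which is 20 mm above this floor. It lies under the arm, 105 mm from the hinge towards the press's -x, so that the lemon goes in only with the arm up
- lemon_mid (a point): centre of the yellow lemon, half-way up (29 mm above its underside); 72 mm long along its own x, 57 mm across (own y), 58 mm high, about 0.1 kg. It lies to the right of the press
- garlic: garlic bulb behind the press, 60 mm across, 59 mm high; origin under its centre. To be left alone
- jam_jar: jam jar with a red lid behind the press, 65 mm across, 97 mm high; origin under its centre. To be left alone
- beet_jar: glass jar of something red, behind the lemon, 66 mm across, 82 mm high; origin under its centre. To be left alone
There are look-alikes about, which are no part of the job. What is shaped like the part that bears lemon_mid but purple is not meant.

How it is judged (in metres and radians):
On the way, in this order (a step that is already met when the one before it is completed fails the run):
1. the arm rests open by itself on its stop, let go (value of joint press_arm above 1.5 rad and velocity of joint press_arm between -0.05 and 0.05 rad/s and contact force between the fingers and press_arm below 0.1 N), for 0.3 s.
2. the lemon lies in the cup (horizontal distance between lemon_mid and cup below 0.02 m and z of lemon_mid in the frame of cup below 0.045 m), for 0.2 s.
At the end, for the whole second after the job is handed in: The press's arm rests open on its stop by itself (beyond 1.5 rad, still), and the lemon lies still in the cup, its centre within 20 mm of the cup's axis and 15 to 45 mm above the cup's floor (all of step 2 and value of joint press_arm above 1.5 rad and velocity of joint press_arm between -0.05 and 0.05 rad/s and z of lemon_mid in the frame of cup above 0.015 m and linear speed of lemon below 0.03 m/s); the robot touches nothing.
It fails at once if the arm drops or slams (faster than 1.25 rad/s either way) (velocity of joint press_arm above 1.25 rad/s or velocity of joint press_arm below -1.25 rad/s).
It fails at once if the arm is forced against its stop with more than 30 N (contact force between press_arm and stop_post above 30 N).
It fails at once if the lemon is dropped or thrown (contact force between the fingers and lemon below 0.05 N and linear speed of lemon above 0.8 m/s).
It fails at once if a bystander is moved by more than 30 mm (distance of any of garlic, jam_jar, beet_jar from where it was at the start of the episode above 0.03 m).
It also fails if it takes over 72 s, if anything falls off the work surface, if the arm or the gripper's body presses on something with over 40 N, if the wrist force passes 120 N, or if a joint passes its speed limit or range.

## Working session

There is one attempt and no reset: what is moved stays moved. The work goes in short steps, Python scripts to look and compute and a shell command to move; the robot and the scene stay as the last step left them, time stands still between calls to the robot, and variables do not carry over. Pictures are saved under pics/ and viewed, at most 13 in all, crops included, and the job is handed in when it is done.

```bash
mkdir -p pics
cat > h.py <<'E'
import numpy as np, cv2
from workcell import robot, optics, ticket
def snap(n,f):
    p,d=optics.capture(n); cv2.imwrite(f'pics/{f}.png',p[...,::-1]); np.save(f'pics/{f}.npy',d); return p,d
def world(n,u,v,z):
    m=optics.camera_model(n);K=np.array(m['mtx']);return np.array(m['attitude'])@(np.linalg.inv(K)@[u,v,1]*z)+np.array(m['xyz'])
def cloud(n,d):
    m=optics.camera_model(n);K=np.array(m['mtx']);v,u=np.mgrid[:400,:640]
    r=np.stack([(u-K[0,2])/K[0,0],(v-K[1,2])/K[1,1],np.ones_like(u)],-1)*d[...,None]
    return r@np.array(m['attitude']).T+np.array(m['xyz'])
def proj(n,P):
    m=optics.camera_model(n);q=np.array(m['mtx'])@(np.array(m['attitude']).T@(np.array(P)-np.array(m['xyz'])));return q[:2]/q[2]
E
python3 - <<'E'
from h import *
for n in('top','side'):
    snap(n,n+'0'); print(optics.camera_model(n))
s=robot.observe();print(s)
E
```

```text
{'mtx': array([[399.89479468,   0.        , 320.49091341],
       [  0.        , 399.89479468, 200.77951951],
       [  0.        ,   0.        ,   1.        ]]), 'xyz': array([ 482.1855113 , -197.06133934, 1098.40930097]), 'attitude': array([[ 1.99139282e-03, -9.90600627e-01,  1.36771462e-01],
       [-9.99797224e-01,  7.68437393e-04,  2.01226451e-02],
       [-2.00386051e-02, -1.36783800e-01, -9.90398226e-01]])}
{'mtx': array([[443.14711106,   0.        , 325.67546196],
       [  0.        , 443.14711106, 200.54875771],
       [  0.        ,   0.        ,   1.        ]]), 'xyz': array([249.15048034, 561.33016449, 758.01925618]), 'attitude': array([[-0.90540802, -0.26887196,  0.3285486 ],
       [-0.42451375,  0.56437308, -0.70800501],
       [ 0.00493871, -0.78050682, -0.62512776]])}
{'time': 0.1, 'joint_positions': array([ 1.10030273,  0.60005165, -0.00258062,  1.600009  ,  0.00183052,
        0.94287458, -0.07979582]), 'qvel': array([ 5.40820265e-05, -2.31963131e-03, -8.56079421e-04, -3.03739399e-04,
       -8.83748632e-04, -2.08075412e-03,  1.08608633e-03]), 'joint_torque': array([ 3.59462982e-03, -7.66564965e+01,  1.50169395e+00, -2.52941000e+01,
       -5.23121841e-02,  1.35347925e-02,  8.96668416e-05]), 'ee_pos': array([ 278.02571456, -669.13191581,  217.85566177]), 'tool_rot': array([[ 9.23417365e-01,  3.83796783e-01, -6.31572596e-04],
       [ 3.83797281e-01, -9.23416618e-01,  1.18232930e-03],
       [-1.29430448e-04, -1.33417925e-03, -9.99999102e-01]]), 'wrist_force': array([ 0.85176625, -0.26224257, -0.91578366]), 'torque': array([-0.06186989,  0.03793725,  0.02450802]), 'finger_force': 0.0, 'gripper_width': 93.22005418343933}
```

View pics/top0.png

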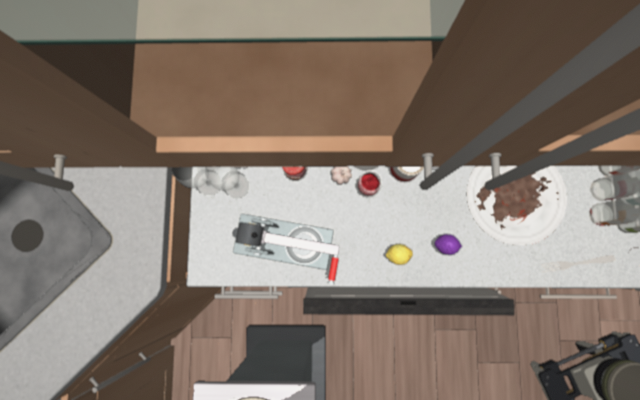

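View pics/side0.png

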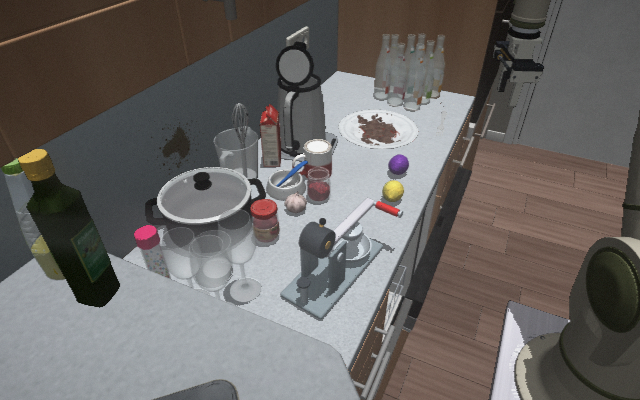

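Top view: press with its drum near (250,234), arm running right to the red grip at (333,268), cup (303,243), lemon (399,254), purple decoy (448,244). Side view: the same layout, with the grip at (388,209) and the lemon at (393,190).

Run:
```python
from h import *
for n in('top','side'):
    p=cv2.imread(f'pics/{n}0.png')[...,::-1];d=np.load(f'pics/{n}0.npy');c=cloud(n,d)
    hsv=cv2.cvtColor(np.ascontiguousarray(p),cv2.COLOR_RGB2HSV)
    H,S,V=[hsv[...,i].astype(int) for i in range(3)]
    box=(c[...,0]>350)&(c[...,0]<800)&(c[...,1]>-500)&(c[...,1]<150)&(c[...,2]>5)&(c[...,2]<250)
    for nm,m in(('red',((H<6)|(H>174))&(S>150)&(V>90)),('yellow',(H>20)&(H<34)&(S>120))):
        k,l,st,ce=cv2.connectedComponentsWithStats((m&box).astype(np.uint8))
        for i in range(1,k):
            if st[i,4]>25:
                q=c[l==i];print(n,nm,st[i,4],ce[i].round(),'mean',q.mean(0).round(),'min',np.percentile(q,3,0).round(),'max',np.percentile(q,97,0).round())
                xy=q[:,:2]
                r=cv2.minAreaRect(xy.astype(np.float32));print('   rect',np.round(r[0]),np.round(r[1]),r[2])
    # press base: plane z 9..19
    m=(c[...,2]>9)&(c[...,2]<19)&(c[...,0]>350)&(c[...,0]<700)&(c[...,1]>-260)&(c[...,1]<60)
    k,l,st,ce=cv2.connectedComponentsWithStats(m.astype(np.uint8))
    for i in range(1,k):
        if st[i,4]>100: r=cv2.minAreaRect(c[l==i][:,:2].astype(np.float32));print(n,'base',st[i],np.round(r[0]),np.round(r[1]),r[2])
    # arm top: z 105..135
    m=(c[...,2]>100)&(c[...,2]<130)&box&(S<60)
    k,l,st,ce=cv2.connectedComponentsWithStats(m.astype(np.uint8))
    for i in range(1,k):
        if st[i,4]>40: r=cv2.minAreaRect(c[l==i][:,:2].astype(np.float32));print(n,'arm',st[i],np.round(r[0]),np.round(r[1]),r[2])
p=cv2.imread('pics/top0.png')[150:300,180:480]; s=cv2.imread('pics/side0.png')[160:330,250:450]
a=cv2.resize(p,None,fx=2.6,fy=2.6,interpolation=2);cv2.imwrite('pics/c1.png',a)
```

```text
top red 205 [370. 182.] mean [ 682. -308.   32.] min [ 664. -328.   26.] max [ 700. -290.   38.]
   rect [ 682. -309.] [44. 41.] 88.1463394165039
top red 124 [333. 268.] mean [ 452. -207.  119.] min [ 430. -215.  116.] max [ 475. -198.  123.]
   rect [ 452. -207.] [14. 50.] 80.2254409790039
top yellow 357 [399. 254.] mean [ 488. -379.   52.] min [ 467. -409.   40.] max [ 508. -352.   61.]
   rect [ 488. -381.] [57. 49.] 60.22226333618164
top base [239 213  67  23 471] [564. -41.] [181.  40.] 80.14132690429688
top base [308 225  26  19 187] [ 542. -173.] [71. 39.] 78.38609313964844
top base [234 242  96  28 794] [490. -68.] [259.  43.] 80.12220001220703
top arm [212 167  18  16 199] [688.  77.] [26. 52.] 54.3040771484375
top arm [256 223  83  35 822] [ 515. -122.] [200.  64.] 80.42669677734375
side red 116 [387. 207.] mean [ 450. -203.  117.] min [ 426. -212.  112.] max [ 475. -195.  120.]
   rect [ 451. -205.] [17. 55.] 76.26640319824219
side yellow 254 [393. 189.] mean [ 481. -366.   46.] min [ 463. -389.   32.] max [ 502. -348.   58.]
   rect [ 481. -373.] [51. 45.] 31.011688232421875
side base [ 280  238  103   79 2198] [518. -71.] [262. 109.] 78.63648223876953
side arm [301 118  19  14 172] [ 780. -471.] [62. 15.] 54.27078628540039
side arm [206 181  45  43 668] [779. -78.] [ 42. 169.] 0.010857747867703438
side arm [333 198  43  48 558] [ 506. -134.] [172.  32.] 78.95960235595703
side arm [329 243  17  25 189] [489. -19.] [54.  9.] 74.7229232788086
side arm [230 252  24  13 103] [654.  77.] [47. 17.] 45.627349853515625
```

View pics/c1.png

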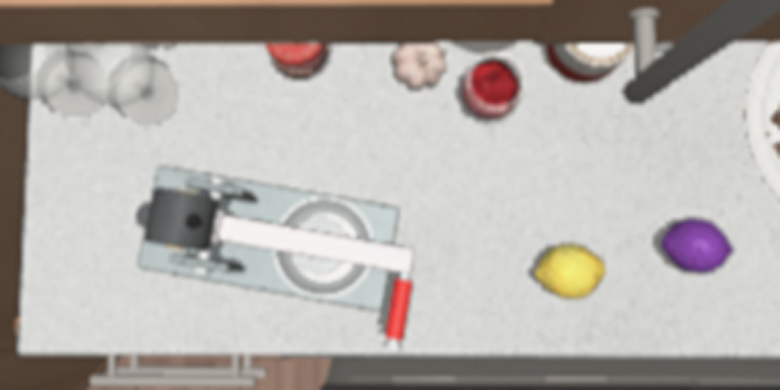

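```bash
cat >> h.py <<'E'
def to(P,yaw_y=None):
    s=robot.observe();R=np.array(s['tool_rot']);d=R.T@(np.array(P)-s['ee_pos'])
    t=''
    if yaw_y is not None:
        a=np.degrees(np.arctan2(R[1,1],R[0,1]));t=round(((a-yaw_y+180)%360-180)/90,3)
    print('shift',(d/1000).round(4),'turn',t,'at',s['ee_pos'].round(1),'t',s['time'],'F',s['wrist_force'].round(1),'w',round(s['gripper_width'],1))
E
python3 -m inch '[[[1,0.338,-0.361,0,0.362],[1,0.338,-0.361,0,0.362],[1,0.338,-0.361,0,0.362],[1,0.338,-0.361,0,0.362],[1,0.338,-0.361,0,0.362],[1,0.338,-0.361,0,0.362],[1,0.338,-0.361,0,0.362],[1,0.338,-0.361,0,0.362],[1,0.338,-0.361,0,0.362],[1,0.338,-0.361,0,0.362]]]' 20
python3 -c "
from h import *
to([451.5,-206,190],-100)
for P in([451.5,-206,110],[512,-130,20],[488,-380,29],[530,-27,110]):print(proj('top',P),proj('side',P))"
```

```text
time: 0.93
ee_pos: [424.6, -277.4, 218.5]
tool_rot: [[0.985, -0.174, -0.0], [-0.174, -0.985, 0.0], [-0.0, -0.0, -1.0]]
wrist_force: [0.1, -0.2, -0.6]
gripper_width: 93.1
finger_force: 0.0
shift [ 0.0141 -0.075   0.0285] turn -0.0 at [ 424.6 -277.4  218.5] t 0.9333 F [ 0.1 -0.2 -0.6] w 93.1
[332.26035578 268.72735053] [386.51695342 208.54703854]
[303.58643985 244.74678627] [347.82820843 249.76416435]
[397.8543707  253.92597272] [392.01848279 190.77660079]
[259.78153557 236.35140422] [321.92746503 248.18127232]
```

```bash
python3 -m inch '[[[1,0.014,-0.075,0.02,0],[1,0.014,-0.075,0.03,0],[1,0.014,-0.075,0.03,0],[1,0.014,-0.075,0.05,0],[1,0.014,-0.075,0.07,0],[1,0.014,-0.075,0.09,0],[1,0.014,-0.075,0.11,0],[1,0.014,-0.075,0.125,0],[1,0.014,-0.075,0.125,0],[1,0.014,-0.075,0.125,0]]]'
python3 -c "
from h import *
snap('top','t1');snap('side','s1')
a=cv2.imread('pics/t1.png')[190:310,240:400];b=cv2.imread('pics/s1.png')[140:260,300:460]
cv2.imwrite('pics/c2.png',np.hstack([cv2.resize(i,None,fx=2.5,fy=2.5,interpolation=2) for i in(a,b)]))
to([451.5,-206,91],-100)"
```

```text
time: 1.77
ee_pos: [450.6, -208.0, 93.1]
tool_rot: [[0.985, -0.174, -0.002], [-0.174, -0.985, 0.001], [-0.002, -0.0, -1.0]]
wrist_force: [-0.4, -0.5, 0.7]
gripper_width: 93.4
finger_force: 0.0
shift [-0.0004 -0.0022  0.0033] turn -0.0 at [ 451.5 -208.2   94.3] t 1.8667 F [-0.7  0.1 -0.1] w 92.9
```

View pics/c2.png

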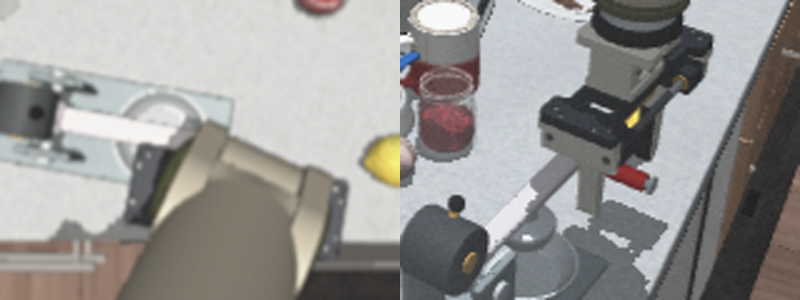

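The fingers straddle the red sleeve (side crop: near finger at (592,195), sleeve sticking out at (630,178)). Closing.

```bash
python3 -m inch '[[[0.6,0,-0.001,0.002,0],[0.4,0,-0.001,0.002,0],[0,0,-0.001,0.002,0],[0,0,-0.001,0.002,0],[0,0,-0.001,0.002,0],[0,0,-0.001,0.002,0],[0,0,-0.001,0.002,0],[0,0,-0.001,0.002,0],[0,0,-0.001,0.002,0],[0,0,-0.001,0.002,0]]]' 20
python3 -c "
from h import *
to([451.5,-206,91],-100)
s=robot.observe();A=s['ee_pos'];print(s['wrist_force'],s['finger_force'])
# circle in tool y (=u), z(down): step i angle
for a0 in np.arange(0,1.61,0.05):
    print(round(a0,2),'y',round(-.19*(1-np.cos(a0)),4),'z',round(-.19*np.sin(a0),4))
"
```

```text
time: 2.7
ee_pos: [451.4, -207.0, 91.6]
tool_rot: [[0.985, -0.174, -0.0], [-0.174, -0.985, 0.0], [-0.0, 0.0, -1.0]]
wrist_force: [-0.6, -0.3, -0.6]
gripper_width: 30.8
finger_force: 0.0
shift [-0.0001 -0.001   0.0006] turn -0.0 at [ 451.4 -207.    91.6] t 2.7 F [-0.6 -0.3 -0.6] w 30.8
[-0.55300316 -0.30320996 -0.6252067 ] 0.0
0.0 y -0.0 z -0.0
0.05 y -0.0002 z -0.0095
0.1 y -0.0009 z -0.019
0.15 y -0.0021 z -0.0284
0.2 y -0.0038 z -0.0377
0.25 y -0.0059 z -0.047
0.3 y -0.0085 z -0.0561
0.35 y -0.0115 z -0.0652
0.4 y -0.015 z -0.074
0.45 y -0.0189 z -0.0826
0.5 y -0.0233 z -0.0911
0.55 y -0.028 z -0.0993
0.6 y -0.0332 z -0.1073
0.65 y -0.0387 z -0.115
0.7 y -0.0447 z -0.1224
0.75 y -0.051 z -0.1295
0.8 y -0.0576 z -0.1363
0.85 y -0.0646 z -0.1427
0.9 y -0.0719 z -0.1488
0.95 y -0.0795 z -0.1545
1.0 y -0.0873 z -0.1599
1.05 y -0.0955 z -0.1648
1.1 y -0.1038 z -0.1693
1.15 y -0.1124 z -0.1734
1.2 y -0.1212 z -0.1771
1.25 y -0.1301 z -0.1803
1.3 y -0.1392 z -0.1831
1.35 y -0.1484 z -0.1854
1.4 y -0.1577 z -0.1872
1.45 y -0.1671 z -0.1886
1.5 y -0.1766 z -0.1895
1.55 y -0.186 z -0.19
1.6 y -0.1955 z -0.1899
```

```bash
python3 -m inch '[[[0,0,0,0,0],[0,0,0,0,0],[0,0,0,0,0],[0,0,0,0,0],[0,0,0,0,0],[0,0,0,0,0],[0,0,0,0,0],[0,0,0,0,0],[0,0,0,0,0],[0,0,0,0,0]]]' 20
```

```text
time: 3.53
ee_pos: [451.4, -206.9, 91.6]
tool_rot: [[0.985, -0.174, -0.0], [-0.174, -0.985, 0.0], [-0.0, -0.0, -1.0]]
wrist_force: [-0.1, -0.1, -1.2]
gripper_width: 17.1
finger_force: 20.0
```

```bash
python3 -m inch '[[[0,0,0,-0.005,0],[0,0,-0.001,-0.014,0],[0,0,-0.0015,-0.0235,0],[0,0,-0.003,-0.033,0],[0,0,-0.005,-0.0424,0],[0,0,-0.007,-0.0515,0],[0,0,-0.010,-0.0606,0],[0,0,-0.0132,-0.0696,0],[0,0,-0.015,-0.074,0],[0,0,-0.015,-0.074,0]]]' 20; python3 -c "
from h import *
to([451.4,-206.9,91.6],-100);print(robot.observe()['finger_force'])
snap('side','s2')
a=cv2.imread('pics/s2.png')[120:290,280:450]
cv2.imwrite('pics/c3.png',cv2.resize(a,None,fx=3.5,fy=3.5,interpolation=2))"
```

```text
time: 4.37
ee_pos: [454.1, -191.7, 166.7]
tool_rot: [[0.985, -0.173, 0.001], [-0.173, -0.985, -0.0], [0.001, -0.0, -1.0]]
wrist_force: [-0.2, 1.5, -1.5]
gripper_width: 17.3
finger_force: 20.0
shift [-0.0001  0.0155  0.0751] turn 0.0 at [ 454.1 -191.7  166.7] t 4.3667 F [-0.2  1.5 -1.5] w 17.3
19.99943196773529
```

View pics/c3.png

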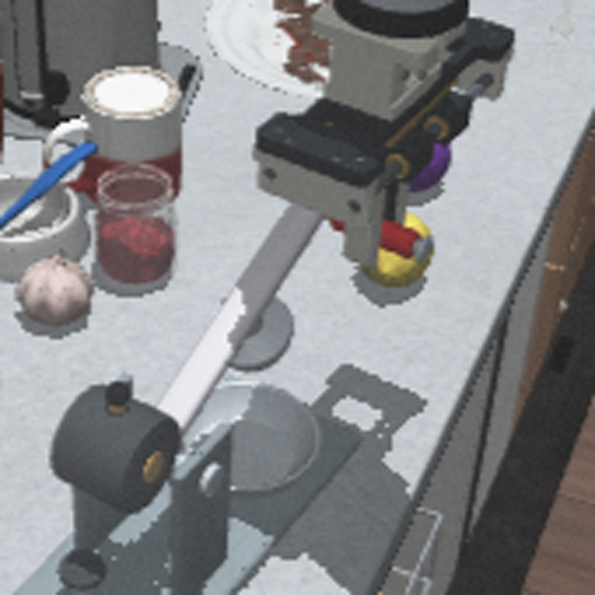

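The arm follows the pinched sleeve (arm ends at the gripper (355,225)); the bolt stands on the drum at (118,390), post cap at (82,570).

```bash
python3 -m inch '[[[0,0,-0.002,-0.0043,0],[0,0,-0.0059,-0.013,0],[0,0,-0.0106,-0.0212,0],[0,0,-0.0156,-0.0293,0],[0,0,-0.021,-0.0372,0],[0,0,-0.0267,-0.0447,0],[0,0,-0.0328,-0.052,0],[0,0,-0.0393,-0.0589,0],[0,0,-0.0426,-0.0623,0],[0,0,-0.0426,-0.0623,0]]]' 20; python3 -c "
from h import *
to([451.4,-206.9,91.6],-100);b=0.8
for a in np.arange(b,1.61,.05):print(round(a,2),'y',round(-.19*(np.cos(b)-np.cos(a)),4),'z',round(-.19*(np.sin(a)-np.sin(b)),4))"
```

```text
time: 5.25
ee_pos: [461.5, -149.3, 228.7]
tool_rot: [[0.985, -0.173, 0.0], [-0.173, -0.985, 0.0], [0.0, -0.0, -1.0]]
wrist_force: [-0.2, 1.9, -1.1]
gripper_width: 17.3
finger_force: 20.0
shift [-0.      0.0585  0.137 ] turn 0.001 at [ 461.5 -149.3  228.7] t 5.25 F [-0.2  1.9 -1.1] w 17.3
0.8 y -0.0 z -0.0
0.85 y -0.007 z -0.0064
0.9 y -0.0143 z -0.0125
0.95 y -0.0219 z -0.0183
1.0 y -0.0297 z -0.0236
1.05 y -0.0378 z -0.0285
1.1 y -0.0462 z -0.033
1.15 y -0.0548 z -0.0371
1.2 y -0.0635 z -0.0408
1.25 y -0.0725 z -0.044
1.3 y -0.0815 z -0.0468
1.35 y -0.0908 z -0.0491
1.4 y -0.1001 z -0.0509
1.45 y -0.1095 z -0.0523
1.5 y -0.1189 z -0.0532
1.55 y -0.1284 z -0.0537
1.6 y -0.1379 z -0.0536
```

```bash
python3 -m inch '[[[0,0,-0.0035,-0.0032,0],[0,0,-0.0106,-0.0095,0],[0,0,-0.018,-0.0154,0],[0,0,-0.0257,-0.021,0],[0,0,-0.0337,-0.0261,0],[0,0,-0.042,-0.0308,0],[0,0,-0.0504,-0.0351,0],[0,0,-0.0591,-0.039,0],[0,0,-0.0635,-0.0408,0],[0,0,-0.0635,-0.0408,0]]]' 20; python3 -c "
from h import *
to([451.4,-206.9,91.6],-100);b=1.2
for a in np.arange(b,1.61,.05):print(round(a,2),'y',round(-.19*(np.cos(b)-np.cos(a)),4),'z',round(-.19*(np.sin(a)-np.sin(b)),4))"
```

```text
time: 6.08
ee_pos: [472.5, -86.4, 269.1]
tool_rot: [[0.985, -0.172, -0.0], [-0.172, -0.985, 0.0], [-0.0, -0.0, -1.0]]
wrist_force: [-2.8, 1.4, -1.4]
gripper_width: 17.2
finger_force: 20.0
shift [0.     0.1223 0.1775] turn 0.001 at [472.5 -86.4 269.1] t 6.0833 F [-2.8  1.4 -1.4] w 17.2
1.2 y -0.0 z -0.0
1.25 y -0.0089 z -0.0032
1.3 y -0.018 z -0.006
1.35 y -0.0272 z -0.0083
1.4 y -0.0366 z -0.0101
1.45 y -0.046 z -0.0115
1.5 y -0.0554 z -0.0124
1.55 y -0.0649 z -0.0129
1.6 y -0.0744 z -0.0128
```

```bash
python3 -m inch '[[[0,0,-0.0045,-0.0016,0],[0,-0.001,-0.0118,-0.0041,0],[0,-0.001,-0.019,-0.0063,0],[0,-0.001,-0.0263,-0.0081,0],[0,-0.001,-0.0338,-0.0096,0],[0,-0.001,-0.0413,-0.0109,0],[0,-0.001,-0.0488,-0.0118,0],[0,-0.001,-0.0554,-0.0124,0],[0,-0.001,-0.0554,-0.0124,0],[0,-0.001,-0.0554,-0.0124,0]]]' 20; python3 -c "
from h import *
to([451.4,-206.9,91.6],-100);b=1.5
snap('side','s3')
a=cv2.imread('pics/s3.png')[100:320,230:450]
cv2.imwrite('pics/c4.png',cv2.resize(a,None,fx=2.7,fy=2.7,interpolation=2))
for a in np.arange(b,2.25,.025):print(round(a,3),'y',round(-.19*(np.cos(b)-np.cos(a)),4),'z',round(-.19*(np.sin(a)-np.sin(b)),4))"
```

```text
time: 6.92
ee_pos: [481.8, -32.4, 281.2]
tool_rot: [[0.985, -0.173, 0.001], [-0.173, -0.985, -0.0], [0.001, -0.0, -1.0]]
wrist_force: [5.1, 0.4, -6.5]
gripper_width: 17.1
finger_force: 20.0
shift [1.000e-04 1.772e-01 1.896e-01] turn 0.0 at [481.8 -32.4 281.2] t 6.9167 F [ 5.1  0.4 -6.5] w 17.1
1.5 y -0.0 z -0.0
1.525 y -0.0047 z -0.0003
1.55 y -0.0095 z -0.0004
1.575 y -0.0142 z -0.0005
1.6 y -0.019 z -0.0004
1.625 y -0.0237 z -0.0002
1.65 y -0.0285 z 0.0001
1.675 y -0.0332 z 0.0006
1.7 y -0.0379 z 0.0011
1.725 y -0.0426 z 0.0018
1.75 y -0.0473 z 0.0026
1.775 y -0.052 z 0.0035
1.8 y -0.0566 z 0.0045
1.825 y -0.0612 z 0.0056
1.85 y -0.0658 z 0.0069
1.875 y -0.0704 z 0.0082
1.9 y -0.0749 z 0.0097
1.925 y -0.0793 z 0.0113
1.95 y -0.0838 z 0.013
1.975 y -0.0882 z 0.0148
2.0 y -0.0925 z 0.0168
2.025 y -0.0968 z 0.0188
2.05 y -0.101 z 0.0209
2.075 y -0.1052 z 0.0232
2.1 y -0.1094 z 0.0255
2.125 y -0.1134 z 0.028
2.15 y -0.1174 z 0.0305
2.175 y -0.1214 z 0.0332
2.2 y -0.1253 z 0.0359
2.225 y -0.1291 z 0.0388
```

View pics/c4.png

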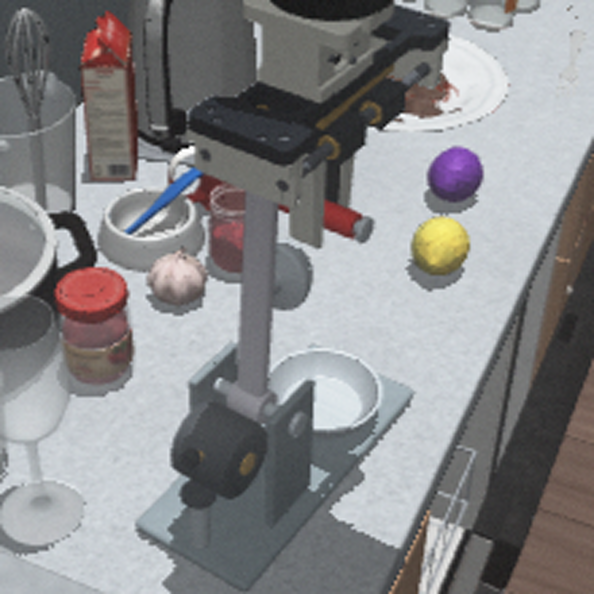

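Run:
```python
from h import *
X=np.array([.174,.985,0]);Z=np.array([0,0,1.]);h=np.array([530,-27,110.])
print('cap',proj('side',h+69*X-39*Z))
for e in range(-60,100,10):
    e_=np.radians(e); print(e,proj('side',h+43*(X*np.cos(e_)+Z*np.sin(e_))).round(1))
for f in('s1','s2','s3'):
    p=cv2.imread(f'pics/{f}.png');print(f)
a=[cv2.imread(f'pics/{f}.png')[210:300,280:350] for f in('side0','s2','s3')]
cv2.imwrite('pics/c5.png',np.hstack([cv2.resize(i,None,fx=3.8,fy=6*.63,interpolation=2) for i in a]))
```

```text
cap [302.06150742 281.73377357]
-60 [315.9 266.9]
-50 [314.2 267.3]
-40 [312.6 267.1]
-30 [311.3 266.3]
-20 [310.3 264.9]
-10 [309.7 263. ]
0 [309.4 260.6]
10 [309.6 257.8]
20 [310.1 254.7]
30 [311.  251.3]
40 [312.2 247.8]
50 [313.8 244.4]
60 [315.6 241. ]
70 [317.6 237.9]
80 [319.7 235.2]
90 [321.9 232.9]
s1
s2
s3
```

View pics/c5.png

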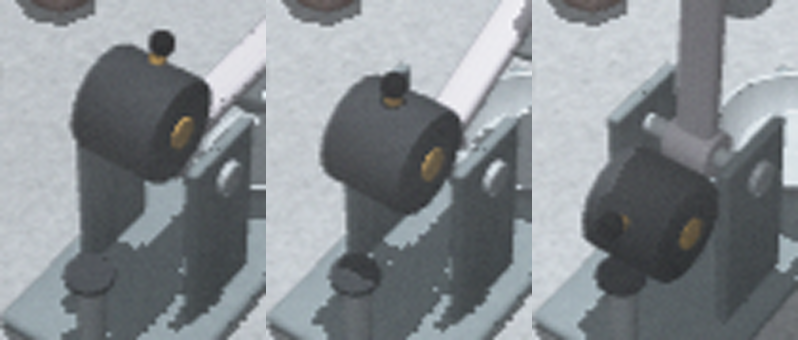

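Run:
```python
from h import *
from scipy.optimize import least_squares
X=np.array([.174,.985,0]);Z=np.array([0,0,1.]);h=np.array([530,-27,110.])
obs=[(0,(322.6,221.3)),(.4,(313.7,232.4)),(1.5,(300.5,270.5))]
pos=lambda p,a:h+p[0]*(X*np.cos(p[1]-a)+Z*np.sin(p[1]-a))
r=least_squares(lambda p:np.concatenate([proj('side',pos(p,a))-o for a,o in obs]),[80,1.])
print(r.x,r.fun.round(1))
for a in np.arange(1.5,2.25,.05):
    q=r.x[1]-a;print(round(a,2),'x',round(r.x[0]*np.cos(q),1),'z',round(110+r.x[0]*np.sin(q),1))
```

```text
[74.75405932  1.54823129] [-1.2  0.1 -1.1 -0.3 -0.8 -1.5]
1.5 x 74.7 z 113.6
1.55 x 74.8 z 109.9
1.6 x 74.7 z 106.1
1.65 x 74.4 z 102.4
1.7 x 73.9 z 98.7
1.75 x 73.2 z 95.0
1.8 x 72.4 z 91.4
1.85 x 71.4 z 87.8
1.9 x 70.2 z 84.2
1.95 x 68.8 z 80.8
2.0 x 67.3 z 77.4
2.05 x 65.5 z 74.0
2.1 x 63.7 z 70.8
2.15 x 61.6 z 67.7
2.2 x 59.4 z 64.7
```

Fit of the bolt ball in the three crops predicts landing near 2.0 rad. Moving to 1.8, then feeling in small steps.

```bash
python3 -m inch '[[[0,0.0007,-0.0047,0.0007,0],[0,0.0007,-0.0115,0.0007,0],[0,0.0007,-0.019,0.0006,0],[0,0.0007,-0.0265,0.001,0],[0,0.0007,-0.034,0.0017,0],[0,0.0007,-0.0415,0.0026,0],[0,0.0007,-0.049,0.0038,0],[0,0.0007,-0.0566,0.0055,0],[0,0.0007,-0.0566,0.0055,0],[0,0.0007,-0.0566,0.0055,0]]]' 20; python3 -c "
from h import *
to([451.4,-206.9,91.6],-100);b=1.8
for a in np.arange(b,2.25,.02):print(round(a,3),'y',round(-.19*(np.cos(b)-np.cos(a)),4),'z',round(-.19*(np.sin(a)-np.sin(b)),4))"
```

```text
time: 7.8
ee_pos: [491.7, 23.8, 276.3]
tool_rot: [[0.985, -0.173, 0.0], [-0.173, -0.985, 0.001], [-0.0, -0.001, -1.0]]
wrist_force: [-1.1, 3.8, 7.0]
gripper_width: 17.2
finger_force: 20.0
shift [0.0003 0.2344 0.1844] turn 0.0 at [491.7  23.8 276.3] t 7.8 F [-1.1  3.8  7. ] w 17.2
1.8 y -0.0 z -0.0
1.82 y -0.0037 z 0.0009
1.84 y -0.0074 z 0.0019
1.86 y -0.011 z 0.0029
1.88 y -0.0146 z 0.004
1.9 y -0.0183 z 0.0052
1.92 y -0.0218 z 0.0065
1.94 y -0.0254 z 0.0078
1.96 y -0.0289 z 0.0092
1.98 y -0.0324 z 0.0107
2.0 y -0.0359 z 0.0123
2.02 y -0.0393 z 0.0139
2.04 y -0.0427 z 0.0156
2.06 y -0.0461 z 0.0173
2.08 y -0.0495 z 0.0191
2.1 y -0.0528 z 0.021
2.12 y -0.056 z 0.023
2.14 y -0.0592 z 0.025
2.16 y -0.0624 z 0.0271
2.18 y -0.0656 z 0.0292
2.2 y -0.0686 z 0.0314
2.22 y -0.0717 z 0.0337
2.24 y -0.0747 z 0.036
```

```bash
python3 -m inch '[[[0,0,-0.0018,-0.0008,0],[0,0,-0.0037,-0.0003,0],[0,0,-0.0055,0.0002,0],[0,0,-0.0074,0.0007,0],[0,0,-0.0092,0.0012,0],[0,0,-0.011,0.0018,0],[0,0,-0.0128,0.0023,0],[0,0,-0.0146,0.0028,0],[0,0,-0.0146,0.0028,0],[0,0,-0.0146,0.0028,0]]]' 12; python3 -c "
from h import *
s=robot.observe();print(s['wrist_force'],s['torque'])"
```

```text
time: 8.63
ee_pos: [494.0, 37.2, 272.6]
tool_rot: [[0.985, -0.174, -0.001], [-0.174, -0.985, -0.0], [-0.001, 0.0, -1.0]]
wrist_force: [-0.6, 2.1, -2.1]
gripper_width: 17.5
finger_force: 12.0
[-0.63896978  2.10229881 -2.07998869] [0.51926945 0.2549966  0.0007693 ]
```

```bash
for i in 1 2; do python3 -m inch '[[[0,0,-0.0009,0.0003,0],[0,0,-0.0018,0.0006,0],[0,0,-0.0027,0.0009,0],[0,0,-0.0036,0.0012,0],[0,0,-0.0036,0.0012,0],[0,0,-0.0036,0.0012,0],[0,0,-0.0036,0.0012,0],[0,0,-0.0036,0.0012,0],[0,0,-0.0036,0.0012,0],[0,0,-0.0036,0.0012,0]]]' 12 | grep -E 'ee_pos|wrist'; done
```

```text
ee_pos: [494.7, 40.5, 271.5]
wrist_force: [-3.9, 2.1, -2.1]
ee_pos: [495.3, 44.0, 270.3]
wrist_force: [-4.9, 1.5, -3.4]
```

```bash
python3 -m inch '[[[0,-0.0003,-0.0009,0.0003,0],[0,-0.0006,-0.0018,0.0006,0],[0,-0.0006,-0.0027,0.0009,0],[0,-0.0006,-0.0036,0.0013,0],[0,-0.0006,-0.0036,0.0013,0],[0,-0.0006,-0.0036,0.0013,0],[0,-0.0006,-0.0036,0.0013,0],[0,-0.0006,-0.0036,0.0013,0],[0,-0.0006,-0.0036,0.0013,0],[0,-0.0006,-0.0036,0.0013,0]]]' 12 | grep -E 'ee_pos|wrist'; python3 -c "
from h import *
s=robot.observe();print(s['wrist_force'],s['torque'])"
```

```text
ee_pos: [495.8, 47.5, 269.1]
wrist_force: [0.4, -1.7, -10.2]
[  0.4051084   -1.67329185 -10.20689222] [-0.24625045 -0.18378341 -0.0214195 ]
```

```bash
python3 -m inch '[[[0,0,0,0.001,0],[0,0,0,0.0018,0],[0,0,-0.0009,0.0021,0],[0,0,-0.0018,0.0025,0],[0,0,-0.0027,0.0029,0],[0,0,-0.0035,0.0032,0],[0,0,-0.0035,0.0032,0],[0,0,-0.0035,0.0032,0],[0,0,-0.0035,0.0032,0],[0,0,-0.0035,0.0032,0]]]' 12 | grep -E 'ee_pos|wrist'; python3 -c "
from h import *
s=robot.observe();print(s['wrist_force'],s['torque'])"
```

```text
ee_pos: [496.8, 52.5, 266.8]
wrist_force: [-2.9, 5.1, 5.2]
[-2.85258131  5.09195677  5.15303196] [1.15579732 0.54186662 0.0028555 ]
```

```bash
cat >> h.py <<'E'
def feel():
    s=robot.observe();e=s['ee_pos'];F=s['wrist_force']+[.5,.3,.7]
    b=((e-[484.5,-19,91])@[.174,.985,0]);a=np.pi/2+np.arcsin(b/190);f=F@[.174,.985,0]
    print('a',round(a,3),'tang',round(f*np.sin(a)+F[2]*np.cos(a),1),'rad',round(-f*np.cos(a)+F[2]*np.sin(a),1),'F',F.round(1),'z',e[2].round(1),'t',round(s['time'],1))
E
python3 -m inch '[[[0,-0.0002,-0.0009,0.0003,0],[0,-0.0004,-0.0018,0.0006,0],[0,-0.0004,-0.0027,0.001,0],[0,-0.0004,-0.0035,0.0013,0],[0,-0.0004,-0.0035,0.0013,0],[0,-0.0004,-0.0035,0.0013,0],[0,-0.0004,-0.0035,0.0013,0],[0,-0.0004,-0.0035,0.0013,0],[0,-0.0004,-0.0035,0.0013,0],[0,-0.0004,-0.0035,0.0013,0]]]' 12 >/dev/null; python3 -c "
from h import *
feel()"
```

```text
a 1.98 tang 0.8 rad 9.8 F [-1.3  5.   8.7] z 265.5 t 12.8
```

```bash
python3 -m inch '[[[0,0,0,-0.0008,0],[0,0,0,-0.0015,0],[0,0,0,-0.0015,0],[0,0,0,-0.0015,0],[0,0,0,-0.0015,0],[0,0,0,-0.0015,0],[0,0,0,-0.0015,0],[0,0,0,-0.0015,0],[0,0,0,-0.0015,0],[0,0,0,-0.0015,0]]]' 12 >/dev/null; python3 -c "
from h import *
feel()
snap('side','s4')
cv2.imwrite('pics/c6.png',cv2.resize(cv2.imread('pics/s4.png')[190:310,260:380],None,fx=4.8,fy=4.8,interpolation=2))"
```

```text
a 1.974 tang 2.5 rad -1.7 F [ 6.2  0.6 -2.6] z 266.1 t 13.6
```

View pics/c6.png

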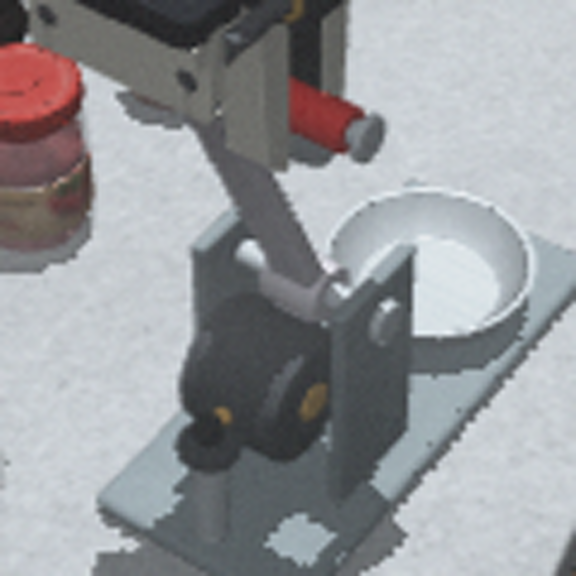

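The ball (205,428) sits just above the cap (208,450); the pull is still 2.5 N, so not landed yet.

```bash
python3 -m inch '[[[0,0.0002,-0.0009,0.0003,0],[0,0.0004,-0.0018,0.0006,0],[0,0.0004,-0.0027,0.001,0],[0,0.0004,-0.0035,0.0013,0],[0,0.0004,-0.0035,0.0013,0],[0,0.0004,-0.0035,0.0013,0],[0,0.0004,-0.0035,0.0013,0],[0,0.0004,-0.0035,0.0013,0],[0,0.0004,-0.0035,0.0013,0],[0,0.0004,-0.0035,0.0013,0]]]' 12 >/dev/null; python3 -c "
from h import *
feel()"
```

```text
a 1.988 tang -5.1 rad 1.1 F [ 3.5 -4.9  3.1] z 265.0 t 14.5
```

Landed (pull reversed to a push). Easing back ~1 mm to null it.

```bash
python3 -m inch '[[[0,0,0.0006,-0.0001,0],[0,0,0.001,-0.0003,0],[0,0,0.001,-0.0003,0],[0,0,0.001,-0.0003,0],[0,0,0.001,-0.0003,0],[0,0,0.001,-0.0003,0],[0,0,0.001,-0.0003,0],[0,0,0.001,-0.0003,0],[0,0,0.001,-0.0003,0],[0,0,0.001,-0.0003,0]]]' 12 >/dev/null; python3 -c "
from h import *
feel()"
```

```text
a 1.986 tang -2.1 rad -0.1 F [ 5.5 -3.   0.7] z 265.2 t 15.3
```

```bash
python3 -m inch '[[[0,0,0.0006,-0.0001,0],[0,0,0.0006,-0.0001,0],[0,0,0.0006,-0.0001,0],[0,0,0.0006,-0.0001,0],[0,0,0.0006,-0.0001,0],[0,0,0.0006,-0.0001,0],[0,0,0.0006,-0.0001,0],[0,0,0.0006,-0.0001,0],[0,0,0.0006,-0.0001,0],[0,0,0.0006,-0.0001,0]]]' 4 >/dev/null; python3 -c "
from h import *
feel()"
```

```text
a 1.985 tang -2.2 rad -0.4 F [ 4.5 -3.   0.6] z 265.2 t 16.2
```

```bash
python3 -m inch '[[[0.3,0,0,0,0],[0.4,0,0,0,0],[0.5,0,0,0,0],[0.5,0,0,0,0],[0.5,0,0,0,0],[0.5,0,0,0,0],[0.5,0,0,0,0],[0.5,0,0,0,0],[0.5,0,0,0,0],[0.5,0,0,0,0]]]' 12; python3 -c "
from h import *
feel()"
```

```text
time: 17.02
ee_pos: [497.1, 56.5, 265.2]
tool_rot: [[0.985, -0.174, -0.0], [-0.174, -0.985, 0.0], [-0.0, 0.0, -1.0]]
wrist_force: [-0.9, -0.9, -0.1]
gripper_width: 46.9
finger_force: 0.0
a 1.986 tang -0.9 rad 0.3 F [-0.4 -0.6  0.6] z 265.2 t 17.0
```

```bash
python3 -m inch '[[[0.5,0,0,-0.02,0],[0.5,0,0,-0.05,0],[0.5,0,0,-0.08,0],[0.8,0,0,-0.1,0],[1,0,0,-0.1,0],[1,0,0,-0.1,0],[1,0,0,-0.1,0],[1,0,0,-0.1,0],[1,0,0,-0.1,0],[1,0,0,-0.1,0]]]' 12 | grep -E 'ee_|time'
python3 - <<'E'
from h import *
p,d=snap('top','t5');snap('side','s5')
c=cloud('top',d)
hsv=cv2.cvtColor(np.ascontiguousarray(p),cv2.COLOR_RGB2HSV).astype(int)
m=(hsv[...,0]>18)&(hsv[...,0]<36)&(hsv[...,1]>100)&(c[...,0]>430)&(c[...,0]<560)&(c[...,1]<-330)&(c[...,1]>-430)
m=m.astype(np.uint8)
M=cv2.moments(m,True);u,v=M['m10']/M['m00'],M['m01']/M['m00']
cn=max(cv2.findContours(m,0,1)[0],key=len)
print(cv2.fitEllipse(cn),cv2.minAreaRect(cn),u,v)
# ray at z=30
mm=optics.camera_model('top');r=world('top',u,v,1)-mm['xyz'];print('lemon',np.array(mm['xyz'])+r*(30-mm['xyz'][2])/r[2])
to([487,-380,200],0);to([487,-380,200],180)
a=cv2.imread('pics/t5.png')[200:300,230:430];cv2.imwrite('pics/c7.png',np.vstack([cv2.resize(a,None,fx=3,fy=3,interpolation=2),cv2.resize(cv2.imread('pics/s5.png')[170:310,240:520],(600,300))]))
E
```

```text
time: 17.85
ee_pos: [496.8, 56.5, 364.3]
((398.81573486328125, 253.96556091308594), (18.284605026245117, 24.59461212158203), 92.10425567626953) ((398.884521484375, 253.92306518554688), (22.46535873413086, 19.969207763671875), 33.690067291259766) 398.81481481481484 253.96031746031747
lemon [ 487.90949237 -382.35187351   30.        ]
shift [0.0663 0.4316 0.1648] turn -1.111 at [497.   56.5 364.6] t 17.95 F [-0.4 -0.3  0.4] w 92.8
shift [0.0663 0.4316 0.1648] turn 0.889 at [497.   56.5 364.6] t 17.95 F [-0.4 -0.3  0.4] w 92.8
```

View pics/c7.png

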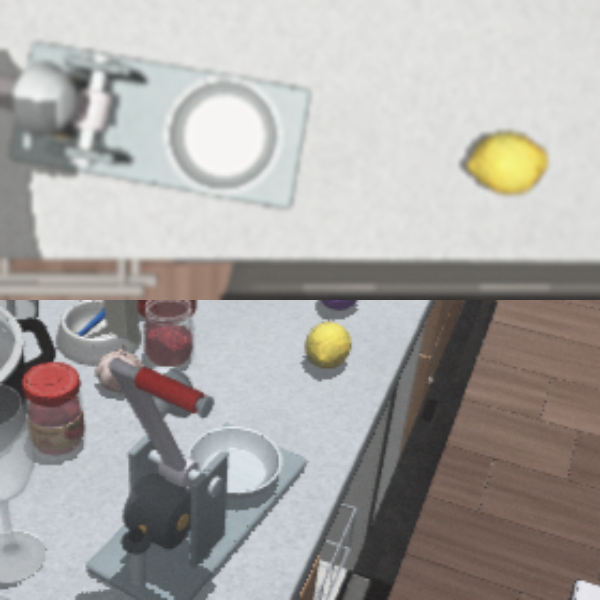

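The press arm stands open by itself (side crop: grip at (170,390), ball on the post cap); the cup is at top crop (222,135) and the lemon at (508,163).

```bash
python3 -m inch '[[[1,0.067,0.432,0,-0.75],[1,0.067,0.432,0,-0.75],[1,0.067,0.432,0,-0.75],[1,0.067,0.432,0,-0.75],[1,0.067,0.432,0.06,-0.75],[1,0.067,0.432,0.1,-0.75],[1,0.067,0.432,0.13,-0.75],[1,0.067,0.432,0.16,-0.75],[1,0.067,0.432,0.18,-0.75],[1,0.067,0.432,0.2,-0.75]]]' 12 | grep -E 'ee_|time'
python3 - <<'E'
from h import *
to([488,-381,140],0)
mm=optics.camera_model('top');r=world('top',304.1,244.9,1)-mm['xyz'];print('cup rim',np.array(mm['xyz'])+r*(40-mm['xyz'][2])/r[2])
c=cloud('side',np.load('pics/s5.npy'));p=c[(abs(c[...,0]-512)<60)&(abs(c[...,1]+130)<60)&(c[...,2]>35)&(c[...,2]<48)]
print(len(p),cv2.minEnclosingCircle(p[:,:2].astype(np.float32)))
c=cloud('top',np.load('pics/t5.npy'));p=c[(abs(c[...,0]-512)<60)&(abs(c[...,1]+130)<60)&(c[...,2]>33)&(c[...,2]<48)]
print(len(p),cv2.minEnclosingCircle(p[:,:2].astype(np.float32)))
E
```

```text
time: 18.78
ee_pos: [490.4, -291.3, 251.3]
shift [-0.0753  0.0485  0.1114] turn -0.382 at [ 490.4 -291.3  251.3] t 18.7833 F [0.5 0.8 0.4] w 93.2
cup rim [ 511.04764813 -132.60117687   40.        ]
226 ((510.1370544433594, -130.9514923095703), 53.07239532470703)
339 ((512.6566772460938, -131.95204162597656), 51.3218994140625)
```

```bash
python3 -m inch '[[[1,-0.075,0.0485,0.02,-0.382],[1,-0.075,0.0485,0.05,-0.382],[1,-0.075,0.0485,0.08,-0.382],[1,-0.075,0.0485,0.11,-0.382],[1,-0.075,0.0485,0.11,-0.382],[1,-0.075,0.0485,0.11,-0.382],[1,-0.075,0.0485,0.11,-0.382],[1,-0.075,0.0485,0.11,-0.382],[1,-0.075,0.0485,0.11,-0.382],[1,-0.075,0.0485,0.11,-0.382]]]' 12 | grep -E 'ee_|time'
python3 - <<'E'
from h import *
to([488,-381,11],0)
E
```

```text
time: 19.62
ee_pos: [488.1, -378.5, 143.2]
shift [-0.0024 -0.0003  0.1322] turn -0.005 at [ 488.1 -378.5  143.2] t 19.6167 F [-0.4  0.5  0.1] w 92.6
```

```bash
python3 -m inch '[[[1,-0.002,0,0.03,0],[1,-0.002,0,0.06,0],[1,-0.002,0,0.09,0],[1,-0.002,0,0.11,0],[1,-0.002,0,0.125,0],[1,-0.002,0,0.13,0],[1,-0.002,0,0.13,0],[0.8,-0.002,0,0.13,0],[0.6,-0.002,0,0.13,0],[0.5,-0.002,0,0.13,0]]]' 10 | grep -E 'ee_|time|wid|wri'; python3 -m inch '[[[0.4,0,0,0,0],[0.3,0,0,0,0],[0.3,0,0,0,0],[0.3,0,0,0,0],[0.3,0,0,0,0],[0.3,0,0,0,0],[0.3,0,0,0,0],[0.3,0,0,0,0],[0.3,0,0,0,0],[0.3,0,0,0,0]]]' 10
```

```text
time: 20.45
ee_pos: [488.1, -381.0, 13.3]
wrist_force: [-0.5, 0.3, -0.4]
gripper_width: 77.2
time: 21.28
ee_pos: [487.4, -380.6, 12.3]
tool_rot: [[0.006, 1.0, 0.0], [1.0, -0.006, -0.0], [-0.0, 0.0, -1.0]]
wrist_force: [-1.1, 0.8, 5.2]
gripper_width: 55.3
finger_force: 10.0
```

```bash
python3 -m inch '[[[0.3,0,0,-0.01,0],[0.3,0,0,-0.03,0],[0.3,0,0,-0.06,0],[0.3,0,0,-0.09,0],[0.3,0.02,0.002,-0.1,0],[0.3,0.05,0.005,-0.1,0],[0.3,0.08,0.008,-0.1,0],[0.3,0.11,0.011,-0.1,0],[0.3,0.14,0.014,-0.1,0],[0.3,0.16,0.016,-0.1,0]]]' 15 | grep -E 'ee_|time|wid|wri|fing'; python3 -m inch '[[[0.3,0.03,0.003,0,0],[0.3,0.055,0.005,0,0],[0.3,0.075,0.007,0,0],[0.3,0.088,0.008,0,0],[0.3,0.088,0.008,0,0],[0.3,0.088,0.008,0,0],[0.3,0.088,0.008,0,0],[0.3,0.088,0.008,0,0],[0.3,0.088,0.008,0,0],[0.3,0.088,0.008,0,0]]]' 15
python3 - <<'E'
from h import *
to([511.5,-131.5,32],0)
p,d=snap('top','t6');snap('side','s6')
cv2.imwrite('pics/c8.png',np.hstack([cv2.resize(cv2.imread('pics/s6.png')[150:300,280:430],None,fx=2.6,fy=2.6,interpolation=2),cv2.resize(cv2.imread('pics/t6.png')[180:330,230:380],None,fx=2.6,fy=2.6,interpolation=2)]))
E
```

```text
time: 22.12
ee_pos: [504.5, -217.5, 112.4]
wrist_force: [0.3, -0.2, -1.7]
gripper_width: 55.4
finger_force: 15.0
time: 22.95
ee_pos: [512.8, -133.6, 111.9]
tool_rot: [[0.008, 1.0, -0.0], [1.0, -0.008, -0.0], [-0.0, -0.0, -1.0]]
wrist_force: [-0.5, -0.2, -0.8]
gripper_width: 54.9
finger_force: 15.0
shift [ 0.0021 -0.0013  0.0799] turn -0.005 at [ 512.8 -133.6  111.9] t 22.95 F [-0.5 -0.2 -0.8] w 54.9
```

View pics/c8.png

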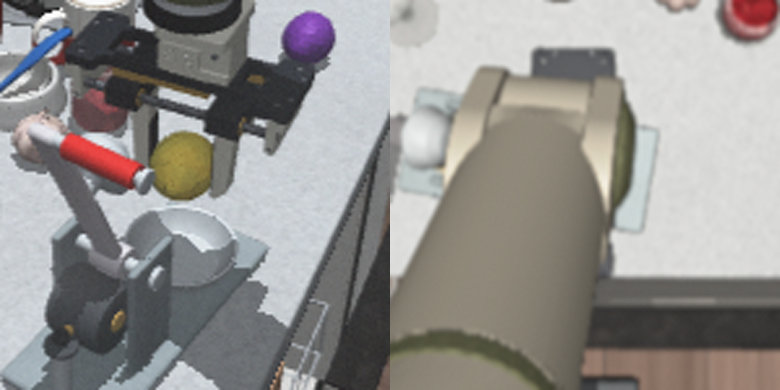

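The lemon hangs centred over the cup (side crop: lemon (183,165), cup (180,240)), clear of the open arm. Lowering.

```bash
python3 -m inch '[[[0.3,0.002,-0.001,0.015,0],[0.3,0.002,-0.001,0.03,0],[0.3,0.002,-0.001,0.045,0],[0.3,0.002,-0.001,0.055,0],[0.3,0.002,-0.001,0.062,0],[0.3,0.002,-0.001,0.067,0],[0.3,0.002,-0.001,0.07,0],[0.3,0.002,-0.001,0.072,0],[0.3,0.002,-0.001,0.074,0],[0.3,0.002,-0.001,0.074,0]]]' 15
```

```text
time: 23.88
ee_pos: [512.1, -130.6, 38.0]
tool_rot: [[0.006, 1.0, 0.0], [1.0, -0.006, -0.0], [-0.0, 0.0, -1.0]]
wrist_force: [-0.1, 1.0, -1.3]
gripper_width: 55.0
finger_force: 15.0
```

```bash
python3 -m inch '[[[0.3,0,0,0.001,0],[0.3,0,0,0.002,0],[0.3,0,0,0.003,0],[0.3,0,0,0.003,0],[0.3,0,0,0.003,0],[0.3,0,0,0.003,0],[0.3,0,0,0.003,0],[0.3,0,0,0.003,0],[0.3,0,0,0.003,0],[0.3,0,0,0.003,0]]]' 15 | grep -E 'ee_|wri'
```

```text
ee_pos: [512.0, -130.6, 34.9]
wrist_force: [-0.6, -0.2, -0.7]
```

```bash
python3 -m inch '[[[0.3,0,0,0,0],[0.6,0,0,0,0],[0.62,0,0,0,0],[0.63,0,0,0,0],[0.64,0,0,0,0],[0.65,0,0,0,0],[0.65,0,0,0,0],[0.65,0,0,0,0],[0.65,0,0,0,0],[0.65,0,0,0,0]]]' 4
```

```text
time: 25.55
ee_pos: [511.9, -130.6, 34.9]
tool_rot: [[0.006, 1.0, -0.0], [1.0, -0.006, -0.0], [-0.0, -0.0, -1.0]]
wrist_force: [-0.9, 0.3, -0.7]
gripper_width: 60.7
finger_force: 0.0
```

Released without touching the walls. Rising straight up.

```bash
python3 -m inch '[[[0.65,0,0,-0.005,0],[0.7,0,0,-0.01,0],[0.75,0,0,-0.015,0],[0.8,0,0,-0.025,0],[0.85,0,0,-0.04,0],[0.9,0,0,-0.06,0],[1,0,0,-0.09,0],[1,0,0,-0.12,0],[1,0,0,-0.12,0],[1,0,0,-0.12,0]]]' 4|grep -E 'ee_|wri'
python3 -m inch '[[[1,-0.04,0,-0.02,0],[1,-0.08,0,-0.04,0],[1,-0.12,0,-0.05,0],[1,-0.16,0,-0.05,0],[1,-0.2,0,-0.05,0],[1,-0.24,0,-0.05,0],[1,-0.25,0,-0.05,0],[1,-0.25,0,-0.05,0],[1,-0.25,0,-0.05,0],[1,-0.25,0,-0.05,0]]]' |grep -E 'ee_|wri|time'
python3 - <<'E'
from h import *
p,d=snap('top','t7');snap('side','s7');c=cloud('top',d)
hsv=cv2.cvtColor(np.ascontiguousarray(p),cv2.COLOR_RGB2HSV).astype(int)
m=(hsv[...,0]>18)&(hsv[...,0]<36)&(hsv[...,1]>100)&(abs(c[...,0]-511)<60)&(abs(c[...,1]+131)<60)
v,u=np.nonzero(m);mm=optics.camera_model('top');r=world('top',u.mean(),v.mean(),1)-mm['xyz'];print('lemon',np.array(mm['xyz'])+r*(50-mm['xyz'][2])/r[2],'top z',np.percentile(c[m][:,2],97))
cv2.imwrite('pics/c9.png',np.hstack([cv2.resize(cv2.imread('pics/s7.png')[150:300,280:430],None,fx=2.6,fy=2.6,interpolation=2),cv2.resize(cv2.imread('pics/t7.png')[180:330,230:380],None,fx=2.6,fy=2.6,interpolation=2)]))
E
```

```text
ee_pos: [512.9, -130.9, 157.3]
wrist_force: [0.0, 0.4, -1.1]
time: 27.22
ee_pos: [510.4, -378.6, 204.2]
wrist_force: [-0.4, 1.2, 0.3]
lemon [ 513.07346994 -131.76767106   50.        ] top z 80.40974310057013
```

View pics/c9.png

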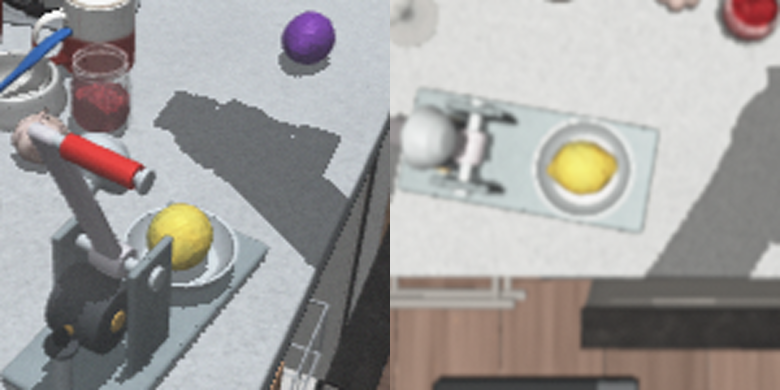

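The lemon lies centred in the cup (top crop (583,167)), about 2 mm off its axis, and the arm is still open; the gripper is clear. Handing in.

```bash
python3 -c "
from workcell import ticket
print(ticket.sign_off())"
```

```text
the job is handed in; nothing more can be done
None
```

The job is handed in, and no verdict came back: the press arm rests open by itself on its stop at about 1.98 rad, and the lemon lies in the cup about 2 mm off its axis, with the gripper clear and nothing else touched.

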